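# Clear the used cups and lay out the hanging bowls

## Robot

A 6-joint arm with a two-finger parallel gripper is mounted at the origin on the work surface. World frame = base frame: x ahead of the robot, y to its left, z up, the work surface at z = 0. Lengths are in m, angles in rad, forces in N, time in s.
With the tool pointing down it reaches from about 0.275 to 0.725 m from the base axis. Payload 15.9 kg.
Tool frame: the origin (TCP) lies at the very end of the fingers, on their centre line; the grasp point (between the pads) lies 19 mm behind it; z points along the fingers, y is the line along which they close (so a half turn about z gives the same grasp; the last joint's range is limited). The gripper opens to 85 mm and grips with 20 to 120 N. Pads are 22 mm wide; open, the fingers measure 114 mm over their backs; the gripper's body (76 mm by 85 mm) begins 54 mm behind the grasp point. The pads swing forward as they close: fully open they stand 13 mm farther back than shut.
Start: joints at [-1.284, 0.213, -0.034, 1.323, 0, 1.571], TCP at [0.141, -0.48, 0.231] pointing down, gripper open.
Joint ranges: [-2.98, 2.98], [-0.74, 1.72], [-1.14, 1.35], [-2.1, 2.04], [-1.57, 1.44], [-3.14, 3.14]. Speed limits (rad/s): [1.89, 1.89, 2.39, 2.57, 3.14, 3.14].

## Interface

Orientations are given as a unit quaternion [x, y, z, w].
In Python, from plant import get_obs, capture, close_job gives the robot as it stands. The module is installed in compiled form; this text tells all that it offers.
- The arm moves only by the tool apply_moves, never from a script. Its argument "steps" is a list of rows, each a list of 7 numbers: the opening, from -1 (shut) to 1 (fully open), then the shift along the tool's x, y, z in m, then the turn, a rotation vector about the tool's x, y, z in rad. A call has 1 to 12 rows; each row is the pose to reach, as a shift and turn from the pose commanded when the call began, along the tool's axes at that moment; what a row does not reach only later rows make up. A row lasts 1/12 s, in which the tool goes at most 41.7 mm and 7.16 degrees, less where a joint would pass 70% of its speed; a pose out of reach is approached as far as the arm can. A call with a gripper value outside its range is refused whole. The fingers move at their own pace and stop on an object; "grip_force" is the grip in N (left out, the last holds). Time passes only in rows, so rows that repeat a pose let the fingers close. It gives the time, the measured TCP pose, the force, the opening and the grip force at its end, in the units of the state.
- get_obs(): the state, without advancing time (a new reading comes with each control period).
- capture(name): name is "scene" or "top" or "wrist"; returns a dict with "pixels" (400x640x3 uint8, red, green, blue), "camera_matrix" (3x3 intrinsics, pixels), "T" (4x4, takes a point from camera to world coordinates); the wrist camera has in their place "mount" (4x4, takes a point from camera to tool coordinates, whose origin is the TCP and whose axes are the flange's). Camera axes: x right, y down, z forward; pixel columns grow to the right and rows downward; lengths in m; the calibration is good to about 2 mm. The wrist camera is an equidistant fisheye: a pixel r from the principal point sees the ray r / f radians off the axis. A picture is of the moment at which its call begins: read the wrist's pose just before it. There is no depth.
- close_job(): hands the job in; it is judged then, once.
The state is a dict: "time": time; "qpos": joint angles; "dq": joint speeds; "effort": joint torques, N m; "eef_pos": TCP position; "orientation": TCP orientation; "ft_force": force on the tool from outside, world axes, zero at the start; "torque": the same for the moment, N m; "gripper_width": opening from 0.0 (shut) to 1.0 (fully open); "finger_force": force on a finger pad.
Only numpy, scipy, OpenCV 4.12 (cv2) and the standard library are available. Lean on these libraries where they do the work, as an engineer would, in place of code of your own. Each camera call takes 0.05 s, during which the arm holds its last target. There are 200 camera calls.

## Task

First clear the used tea cups off the bamboo mat and stand them upright in the wooden return tray, while the bowls still hang. Then lift each handled bowl up and off its hook and stand it upright on the mat, wholly on it; the bowls are fragile, so hold them with a light grip and set them down softly. Leave the sauce bottle and the chopstick pot where they are.

Things in the scene. Friction and masses are not known exactly. Their poses are not given: they have to be found in the camera images.
- mat: Bamboo place mat, fixed to the table, 200 mm (its x) by 340 mm (its y), 4 mm thick. Origin: centre of its underside.
- return_tray: Dark wooden shallow tray, fixed, 240 mm (its x) by 300 mm (its y) outside, rim 15 mm above the table, walls 6 mm, inner floor about 6 mm above the table. Origin: centre of its underside.
- rack: Low wooden rack, fixed, with four steel hooks pointing to its -x (towards the robot) at y = -157.5, -52.5, 52.5 and 157.5 mm of its own frame. Rail and posts stand 56 mm and more behind the handles (+x), no higher than 157 mm. Origin: on the table, midway below the line on which the handles hang.
- hook1 (a point): Where a handle rests on this 8 mm thick level hook: on its upper side, 155 mm above the table. The hook ends 30 mm in front of it (rack's -x) in a tip turned up to 165 mm.
- hook2 (a point): Where a handle rests on this 8 mm thick level hook: on its upper side, 155 mm above the table. The hook ends 30 mm in front of it (rack's -x) in a tip turned up to 165 mm.
- hook3 (a point): Where a handle rests on this 8 mm thick level hook: on its upper side, 155 mm above the table. The hook ends 30 mm in front of it (rack's -x) in a tip turned up to 165 mm.
- hook4 (a point): Where a handle rests on this 8 mm thick level hook: on its upper side, 155 mm above the table. The hook ends 30 mm in front of it (rack's -x) in a tip turned up to 165 mm.
- bowl1: Black bowl, rim 84 mm, foot 56 mm, 45 mm high, 0.15-0.3 kg. Handle: uprights at y +-40 mm carry a crossbar 12 mm thick (x), 88 long (y), 105-141 mm above the foot; it hangs on a hook, the foot 50 mm above the table. Origin: underside of the foot, z up. Fragile: breaks if pressed by the fingers with over 55 N (pads added), set down or hit with over 40 N, or dropped over 10 mm. May be absent.
- bowl2: Black bowl, rim 84 mm, foot 56 mm, 45 mm high, 0.15-0.3 kg. Handle: uprights at y +-40 mm carry a crossbar 12 mm thick (x), 88 long (y), 105-141 mm above the foot; it hangs on a hook, the foot 50 mm above the table. Origin: underside of the foot, z up. Fragile: breaks if pressed by the fingers with over 55 N (pads added), set down or hit with over 40 N, or dropped over 10 mm. May be absent.
- bowl3: Black bowl, rim 84 mm, foot 56 mm, 45 mm high, 0.15-0.3 kg. Handle: uprights at y +-40 mm carry a crossbar 12 mm thick (x), 88 long (y), 105-141 mm above the foot; it hangs on a hook, the foot 50 mm above the table. Origin: underside of the foot, z up. Fragile: breaks if pressed by the fingers with over 55 N (pads added), set down or hit with over 40 N, or dropped over 10 mm. May be absent.
- bowl4: Black bowl, rim 84 mm, foot 56 mm, 45 mm high, 0.15-0.3 kg. Handle: uprights at y +-40 mm carry a crossbar 12 mm thick (x), 88 long (y), 105-141 mm above the foot; it hangs on a hook, the foot 50 mm above the table. Origin: underside of the foot, z up. Fragile: breaks if pressed by the fingers with over 55 N (pads added), set down or hit with over 40 N, or dropped over 10 mm. May be absent.
- cup1: Used tea cup, plain round, no handle, 58 mm outside diameter, 52 mm high, wall 4 mm, about 0.14 kg. Origin: centre of its underside, z up. At the start it stands upright on the mat. May be absent (None).
- cup2: Used tea cup, plain round, no handle, 58 mm outside diameter, 52 mm high, wall 4 mm, about 0.14 kg. Origin: centre of its underside, z up. At the start it stands upright on the mat. May be absent (None).
- cup3: Used tea cup, plain round, no handle, 58 mm outside diameter, 52 mm high, wall 4 mm, about 0.14 kg. Origin: centre of its underside, z up. At the start it stands upright on the mat. May be absent (None).
- cup4: Used tea cup, plain round, no handle, 58 mm outside diameter, 52 mm high, wall 4 mm, about 0.14 kg. Origin: centre of its underside, z up. At the start it stands upright on the mat. May be absent (None).
- sauce: Amber sauce bottle, 52 mm diameter, 130 mm high, standing aside. Not part of the job. Origin: centre of its underside.
- chopsticks: Wooden pot 66 mm in diameter, 90 mm high, with chopsticks up to 186 mm high. Not part of the job. Origin: centre of its underside.

How it is judged:
By the outcome, as a careful person would: the job done as asked, in the order asked, and still so for the second after the job is handed in, with the robot touching nothing.
Of bowl1, bowl2, bowl3, bowl4 only 3 to 4 are there at a start; the rules pass over those that are not, and their reading is None.
Of cup1, cup2, cup3, cup4 only 3 to 4 are there at a start; the rules pass over those that are not, and their reading is None.
At some moment in a run one of cup1, cup2, cup3, cup4 may be knocked a few centimetres aside while the robot is not near it.
It also fails if it takes over 210 s, if anything falls off the work surface, if the arm or the gripper's body presses on something with over 40 N, if the wrist force passes 120 N, or if a joint passes its speed limit or range.

## Working session

There is one attempt and no reset: what is moved stays moved. The work goes in short steps, Python scripts to look and compute and a tool call to move; the robot and the scene stay as the last step left them, time stands still between calls to the robot, and variables do not carry over. Pictures are saved under pics/ and viewed, at most 14 in all, crops included, and the job is handed in when it is done.

Besides the shell and the picture viewer there is one more tool, called after "Emit:" as name(argument=value, ...) on one line, values as JSON. apply_moves: Moves the arm, as the interface text tells. Its arguments: {"type":"object","properties":{"steps":{"type":"array"},"grip_force":{"type":"number"}},"required":["steps"]}

```bash
mkdir -p pics; python3 - <<'E'
from plant import *
import cv2,numpy as np,pickle
o=get_obs();print({k:np.round(v,3).tolist() for k,v in o.items()})
for n in("scene","top"):
    c=capture(n);cv2.imwrite(f"pics/{n}0.png",c["pixels"][...,::-1]);pickle.dump(c,open(n+".pkl","wb"));print(n,c["camera_matrix"].round(1).tolist(),c["T"].round(3).tolist())
E
```

```text
{'time': 0.0, 'qpos': [-1.284, 0.213, -0.035, 1.323, -0.0, 1.571], 'dq': [0.0, -0.001, 0.001, -0.0, -0.0, -0.0], 'effort': [-0.007, -68.614, 48.712, 0.017, -0.001, 0.0], 'eef_pos': [0.141, -0.479, 0.231], 'orientation': [0.99, 0.143, -0.0, -0.001], 'ft_force': [0.148, -1.051, 0.089], 'torque': [0.01, 0.04, 0.031], 'finger_force': 0.0, 'gripper_width': 1.004}
scene [[379.3, 0.0, 321.4], [0.0, 379.3, 200.0], [0.0, 0.0, 1.0]] [[-0.112, 0.76, -0.641, 1.198], [0.994, 0.081, -0.077, 0.083], [-0.007, -0.645, -0.764, 0.883], [0.0, 0.0, 0.0, 1.0]]
top [[498.8, 0.0, 326.5], [0.0, 498.8, 203.2], [0.0, 0.0, 1.0]] [[-0.024, -0.981, 0.191, 0.296], [-1.0, 0.023, -0.01, 0.007], [0.005, -0.191, -0.982, 1.483], [0.0, 0.0, 0.0, 1.0]]
```

View pics/scene0.png

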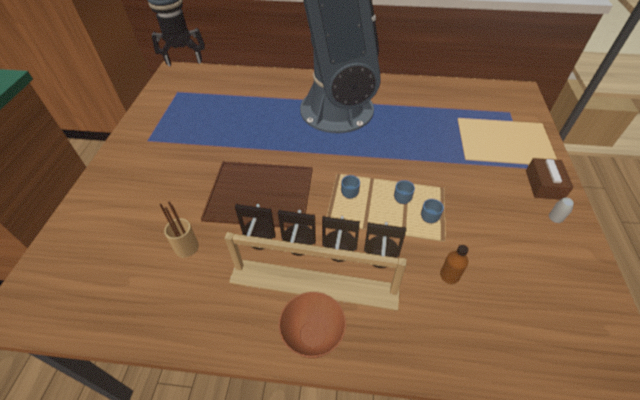

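View pics/top0.png

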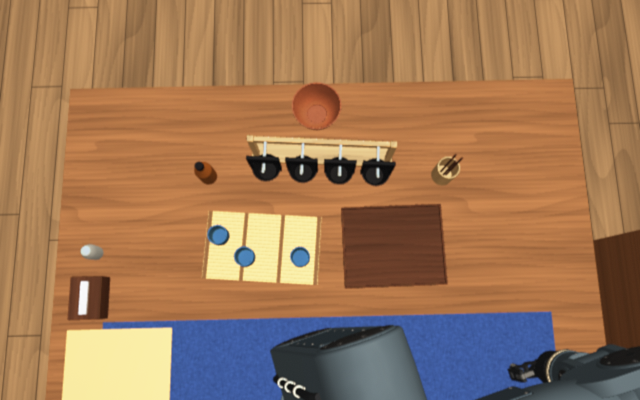

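The scene shows 3 cups on the mat, 4 bowls on the hooks, a dark tray, and a bottle and pot to either side. In the top view, the cups are near (219,235), (245,257) and (300,257), and the bowls near (265,165) to (377,170).

```bash
cat > h.py <<'E'
import numpy as np,cv2,pickle
def ray(c,uv,z):
    K,T=c["camera_matrix"],c["T"]; d=T[:3,:3]@np.linalg.inv(K)@np.array([*uv,1.]);o=T[:3,3]
    return o+d*(z-o[2])/d[2]
def comps(m,amin=40):
    n,l,s,ce=cv2.connectedComponentsWithStats(m.astype(np.uint8));return [(ce[i],s[i],l==i) for i in range(1,n) if s[i][4]>=amin]
def cups(c,zc=.052+.004):
    """cup rims: ellipse through blue blob is biased; use union blob centre at mid-height"""
    h=cv2.cvtColor(c["pixels"],cv2.COLOR_RGB2HSV);m=cv2.inRange(h,(98,80,40),(115,255,255))
    return [(ce,s,k) for ce,s,k in comps(m) if s[4]<1200]
E
python3 - <<'E'
from h import *
t=pickle.load(open("top.pkl","rb"));s=pickle.load(open("scene.pkl","rb"))
for n,c in(("top",t),("scene",s)):
    for ce,st,k in cups(c):
        if 150<ce[1]<280:print(n,ce.round(1),st.tolist(),ray(c,ce,.035).round(3))
    h=cv2.cvtColor(c["pixels"],cv2.COLOR_RGB2HSV)
    if n=="top":
        m=cv2.inRange(h,(15,60,180),(35,200,255));print(h[220,235],h[250,395],h[60,200])
        m[:200]=0;m[300:]=0;m[:,:190]=0;m[:,340:]=0
        m=cv2.morphologyEx(m,cv2.MORPH_CLOSE,np.ones((15,15)))
        r=cv2.minAreaRect(cv2.findNonZero(m));print("mat",r,[ray(c,p,.004).round(3).tolist() for p in cv2.boxPoints(r)])
        m=cv2.inRange(h,(0,0,0),(180,255,110));m[:195]=0;m[300:]=0;m[:,:330]=0;m[:,460:]=0
        m=cv2.morphologyEx(m,cv2.MORPH_OPEN,np.ones((5,5)))
        r=cv2.minAreaRect(cv2.findNonZero(m));print("tray",r,[ray(c,p,.015).round(3).tolist() for p in cv2.boxPoints(r)])
a=cv2.resize(t["pixels"][125:195,235:410],None,fx=4.5,fy=4.5,interpolation=cv2.INTER_CUBIC)
b=cv2.resize(s["pixels"][195:305,220:415],None,fx=4,fy=4,interpolation=cv2.INTER_CUBIC)[:280]
o=np.zeros((600,800,3),np.uint8);o[:a.shape[0],:a.shape[1]]=a;o[318:598,:b.shape[1]]=b
cv2.imwrite("pics/rack.png",o[...,::-1])
E
```

```text
top [217.5 234.5] [208, 226, 20, 18, 298] [0.491 0.313 0.035]
top [244.  256.2] [235, 247, 19, 19, 286] [0.427 0.236 0.035]
top [299.6 256.4] [291, 248, 18, 18, 271] [0.422 0.075 0.035]
[ 25  88 249] [ 10 153 105] [ 15 124 191]
mat ((261.5264587402344, 247.34454345703125), (116.68669128417969, 69.64983367919922), 3.327404022216797) [[0.366, 0.365, 0.004], [0.573, 0.358, 0.004], [0.544, 0.008, 0.004], [0.339, 0.024, 0.004]]
tray ((393.58404541015625, 245.51731872558594), (79.43107604980469, 101.0373306274414), 87.61405944824219) [[0.566, -0.051, 0.015], [0.571, -0.355, 0.015], [0.336, -0.348, 0.015], [0.331, -0.054, 0.015]]
scene [350.3 186.2] [342, 181, 17, 9, 54] [0.423 0.078 0.035]
scene [429.8 210.7] [423, 205, 14, 10, 47] [0.494 0.31  0.035]
```

View pics/rack.png

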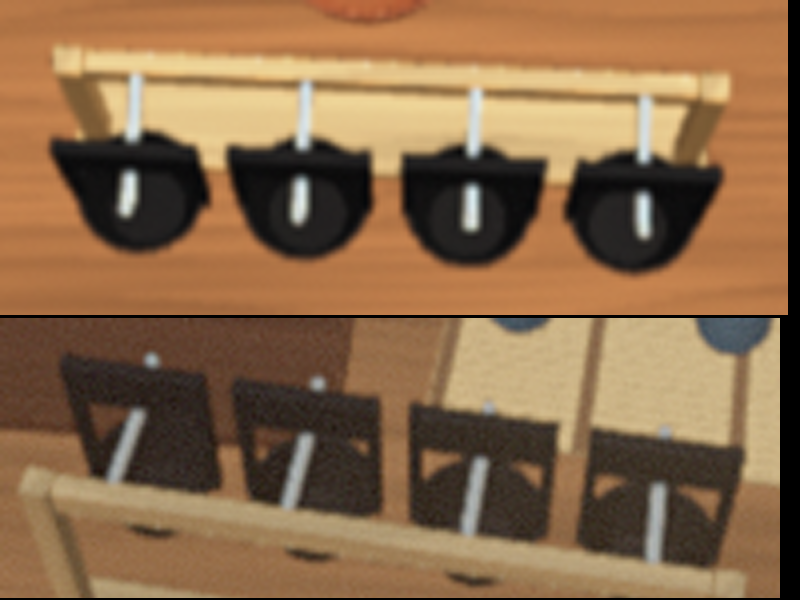

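The crop shows four bars with hook tips at about crop (125,213), (298,223), (470,230) and (645,238), scale 4.5. The far upper edges of the bars run from (52,142) to (722,170).

```bash
python3 - <<'E'
from h import *
t=pickle.load(open("top.pkl","rb"));s=pickle.load(open("scene.pkl","rb"))
f=lambda p:np.array(p)/4.5+[235-.4,125-.4]
for p in[(125,216),(298,226),(470,233),(645,240)]:print("tip",ray(t,f(p),.163).round(3))
for a,b in[((52,142),(208,152)),((228,149),(371,155)),((403,155),(546,160)),((568,165),(722,170))]:
    A,B=ray(t,f(a),.191),ray(t,f(b),.191);print("bar far edge",A.round(3),B.round(3),((A+B)/2).round(3),np.linalg.norm(A-B).round(3))
g=lambda p:np.array([p[0],p[1]-318])/4+[220-.4,195-.4]
for a,b in[((64,357),(206,379)),((236,380),(380,401)),((410,405),(557,425)),((592,432),(741,452))]:
    A,B=ray(s,g(a),.191),ray(s,g(b),.191);print("scene bar near-robot top edge",((A+B)/2).round(3),np.linalg.norm(A-B).round(3))
for p in[(58,50),(722,82)]:print("rail far top",ray(t,f(p),.157).round(3))
# mat edges
h=cv2.cvtColor(t["pixels"],cv2.COLOR_RGB2HSV);g_=t["pixels"].astype(int)
for v in(225,240,270):print(v,[h[v,u].tolist() for u in range(198,214)],[h[v,u].tolist() for u in range(312,326)])
E
```

```text
tip [0.641 0.167 0.163]
tip [0.633 0.063 0.163]
tip [ 0.626 -0.042  0.163]
tip [ 0.619 -0.147  0.163]
bar far edge [0.681 0.207 0.191] [0.672 0.114 0.191] [0.676 0.161 0.191] 0.093
bar far edge [0.674 0.102 0.191] [0.668 0.017 0.191] [0.671 0.06  0.191] 0.085
bar far edge [ 0.668 -0.002  0.191] [ 0.663 -0.087  0.191] [ 0.665 -0.044  0.191] 0.085
bar far edge [ 0.659 -0.1    0.191] [ 0.654 -0.192  0.191] [ 0.657 -0.146  0.191] 0.092
scene bar near-robot top edge [ 0.656 -0.144  0.191] 0.087
scene bar near-robot top edge [ 0.662 -0.04   0.191] 0.086
scene bar near-robot top edge [0.669 0.063 0.191] 0.085
scene bar near-robot top edge [0.677 0.167 0.191] 0.084
rail far top [0.75  0.209 0.157]
rail far top [ 0.72  -0.2    0.157]
225 [[13, 153, 197], [13, 151, 197], [13, 153, 197], [13, 154, 196], [13, 154, 196], [13, 154, 196], [13, 152, 196], [13, 154, 195], [14, 149, 198], [16, 143, 193], [15, 145, 171], [14, 147, 161], [15, 138, 168], [18, 113, 206], [21, 82, 237], [23, 45, 208]] [[25, 91, 249], [25, 89, 249], [26, 85, 250], [26, 89, 250], [22, 110, 238], [16, 136, 190], [14, 145, 164
[... 378 characters left out ...]
 [[25, 89, 249], [25, 87, 250], [25, 90, 250], [22, 109, 240], [17, 134, 192], [15, 145, 164], [15, 139, 172], [16, 135, 193], [14, 147, 192], [13, 153, 188], [13, 154, 187], [13, 154, 186], [13, 154, 186], [13, 154, 186]]
270 [[13, 155, 163], [13, 156, 163], [13, 155, 164], [14, 151, 174], [16, 139, 193], [15, 143, 173], [14, 146, 161], [14, 145, 162], [18, 130, 200], [25, 97, 248], [26, 83, 251], [26, 84, 250], [26, 85, 250], [26, 85, 250], [26, 84, 250], [26, 85, 250]] [[26, 85, 250], [23, 103, 243], [17, 131, 196], [14, 143, 166], [15, 141, 168], [16, 137, 182], [16, 140, 193], [14, 150, 177], [13, 155, 169], [13, 154, 169], [13, 153, 170], [13, 154, 171], [13, 154, 172], [13, 154, 172]]
```

```bash
python3 - <<'E'
from h import *
t=pickle.load(open("top.pkl","rb"))
h=cv2.cvtColor(t["pixels"],cv2.COLOR_RGB2HSV)
m=((cv2.GaussianBlur(h[...,1],(3,3),0)<150)*255).astype(np.uint8);m[:203]=0;m[296:]=0;m[:,:192]=0;m[:,334:]=0
m=cv2.morphologyEx(cv2.morphologyEx(m,cv2.MORPH_OPEN,np.ones((3,3))),cv2.MORPH_CLOSE,np.ones((15,15)))
k=max(comps(m),key=lambda c:c[1][4]);ys,xs=np.nonzero(k[2]);print(k[1])
W=np.array([ray(t,(x,y),.004)[:2] for x,y in zip(xs,ys)],np.float32)
r=cv2.minAreaRect(W);print("mat",r,"mean",W.mean(0))
# tray
v=t["pixels"][...,0].astype(int);m=((v<150)*255).astype(np.uint8);m[:195]=0;m[300:]=0;m[:,:330]=0;m[:,460:]=0
m=cv2.morphologyEx(m,cv2.MORPH_OPEN,np.ones((5,5)));ys,xs=np.nonzero(m)
W=np.array([ray(t,(x,y),.015)[:2] for x,y in zip(xs,ys)],np.float32);print("tray",cv2.minAreaRect(W),W.mean(0))
# cup circles
for ce,s,k in cups(t):
    if 150<ce[1]<280:
        ys,xs=np.nonzero(k);W=np.array([ray(t,(x,y),.056)[:2] for x,y in zip(xs,ys)],np.float32);print("cup",cv2.minEnclosingCircle(W))
E
```

```text
[ 201  210  121   76 8229]
mat ((0.4559873938560486, 0.18782269954681396), (0.3472062647342682, 0.21033510565757751), 85.26799774169922) mean [0.45437333 0.18769352]
tray ((0.4503639042377472, -0.20073674619197845), (0.24125683307647705, 0.3020234704017639), 0.7211815118789673) [ 0.4488038  -0.20032455]
cup ((0.4887044131755829, 0.30904969573020935), 0.02979915961623192)
cup ((0.42478591203689575, 0.2319873422384262), 0.027932776138186455)
cup ((0.4199933409690857, 0.07420673966407776), 0.026748862117528915)
```

```bash
cat >> h.py <<'E'
from scipy.spatial.transform import Rotation as R
def go(o,p,yaw=0.):
    """shift and rotvec in tool axes from the present pose to TCP p, pointing down, tool x at yaw"""
    r=R.from_quat(o["orientation"]);t=R.from_euler("z",yaw)*R.from_quat([1,0,0,0])
    return r.inv().apply(np.array(p)-o["eef_pos"]).round(4).tolist(),(r.inv()*t).as_rotvec().round(3).tolist()
E
python3 - <<'E'
from h import *
from plant import *
o=get_obs();print(go(o,[.40,-.1,.20]))
E
```

```text
([0.3554, -0.2906, 0.0312], [-0.001, 0.0, 0.287])
```

Emit:
apply_moves(steps=[[1,0.355,-0.291,0.031,0,0,0.287],[1,0.355,-0.291,0.031,0,0,0.287],[1,0.355,-0.291,0.031,0,0,0.287],[1,0.355,-0.291,0.031,0,0,0.287],[1,0.355,-0.291,0.031,0,0,0.287],[1,0.355,-0.291,0.031,0,0,0.287],[1,0.355,-0.291,0.031,0,0,0.287],[1,0.355,-0.291,0.031,0,0,0.287],[1,0.355,-0.291,0.031,0,0,0.287],[1,0.355,-0.291,0.031,0,0,0.287],[1,0.355,-0.291,0.031,0,0,0.287],[1,0.355,-0.291,0.031,0,0,0.287]])

```text
time: 1.1
eef_pos: [0.4017, -0.0955, 0.1997]
orientation: [1.0, 0.002, -0.0, -0.001]
ft_force: [0.3, 0.1, -0.3]
gripper_width: 1.001
finger_force: 0.0
```

Emit:
apply_moves(steps=[[1,0.021,-0.172,0.05,0,0,0],[1,0.021,-0.172,0.05,0,0,0],[1,0.021,-0.172,0.05,0,0,0],[1,0.021,-0.172,0.05,0,0,0],[1,0.021,-0.172,0.05,0,0,0],[1,0.021,-0.172,0.05,0,0,0],[1,0.021,-0.172,0.05,0,0,0]], grip_force=25)

```text
time: 1.68
eef_pos: [0.4226, 0.03, 0.1502]
orientation: [1.0, 0.023, -0.001, -0.017]
ft_force: [-0.7, -1.0, 0.2]
gripper_width: 1.001
finger_force: 0.0
```

```bash
cat >> h.py <<'E'
def wray(o,c,uv,z):
    K,M=c["camera_matrix"],c["mount"];dx=(uv[0]-K[0,2])/K[0,0];dy=(uv[1]-K[1,2])/K[1,1];th=np.hypot(dx,dy)
    d=np.array([dx/th*np.sin(th),dy/th*np.sin(th),np.cos(th)]) if th>0 else np.array([0,0,1.])
    r=R.from_quat(o["orientation"]).as_matrix();p=r@M[:3,3]+o["eef_pos"];d=r@M[:3,:3]@d
    return p+d*(z-p[2])/d[2]
def look():
    from plant import capture
    c=capture("top")
    for ce,s,k in cups(c):
        if 150<ce[1]<300:print("top cup",s.tolist(),ray(c,ce,.035).round(3))
    return c
E
python3 - <<'E'
from h import *
from plant import *
o=get_obs();c=capture("wrist");cv2.imwrite("pics/w1.png",c["pixels"][...,::-1])
print(o["eef_pos"],o["time"],c["camera_matrix"],c["mount"].round(3).tolist())
for ce,s,k in cups(c):print(ce,s[4],wray(o,c,ce,.035).round(3))
look()
E
```

```text
[0.42257273 0.03000248 0.15021883] 1.6833 [[309.70691629   0.         321.93319751]
 [  0.         309.70691629 196.03717193]
 [  0.           0.           1.        ]] [[-0.0, -0.963, -0.268, 0.067], [1.0, 0.0, -0.001, -0.001], [0.001, -0.268, 0.963, -0.142], [0.0, 0.0, 0.0, 1.0]]
[269.99384994 326.03567036] 813 [0.27  0.084 0.035]
[392.03111111 330.78666667] 225 [ 0.272 -0.047  0.035]
[ 50.125      363.60714286] 112 [0.042 0.559 0.035]
top cup [208, 226, 20, 18, 298] [0.491 0.313 0.035]
top cup [235, 247, 19, 19, 285] [0.426 0.236 0.035]
```

View pics/w1.png

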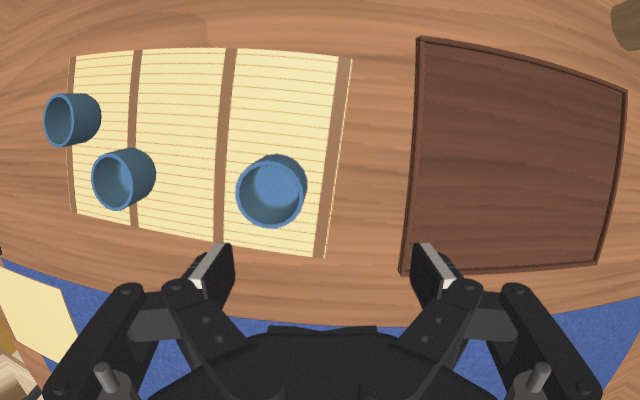

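Wrist view: cup rims at about (270,193), (120,181) and (59,119), with the mat and tray both visible.

```bash
python3 - <<'E'
from h import *
from plant import *
o=get_obs();c=capture("wrist");hh=cv2.cvtColor(c["pixels"],cv2.COLOR_RGB2HSV);print(o["eef_pos"])
m=cv2.inRange(hh,(95,70,40),(120,255,255));m[240:]=0
print(hh[190,270],hh[215,243])
for ce,s,k in comps(m,200):
    print(ce.round(0),s.tolist(),wray(o,c,ce,.03).round(3))
for p in[(270,193),(120,181),(59,119)]:print(wray(o,c,p,.056).round(3))
E
```

```text
[0.42275216 0.02968559 0.15072197]
[106 118 180] [ 83   6 173]
[ 71. 119.] [43, 94, 58, 54, 2511] [0.49 0.32 0.03]
[122. 178.] [91, 148, 65, 63, 3018] [0.424 0.243 0.03 ]
[271. 191.] [236, 155, 70, 73, 3988] [0.418 0.08  0.03 ]
[0.424 0.076 0.056]
[0.428 0.225 0.056]
[0.492 0.312 0.056]
```

Emit:
apply_moves(steps=[[1,0,0,0,0,0,0]])

```text
time: 1.92
eef_pos: [0.4228, 0.0298, 0.1508]
orientation: [1.0, 0.023, -0.0, -0.017]
ft_force: [-0.4, -0.4, 0.7]
gripper_width: 0.997
finger_force: 0.0
```

```bash
python3 - <<'E'
from h import *
from plant import *
o=get_obs();print({k:np.round(v,3).tolist() for k,v in o.items()});print(go(o,[.423,.075,.1]))
E
```

```text
{'time': 1.917, 'qpos': [0.045, 0.091, -0.386, 1.094, 0.034, 3.141], 'dq': [0.007, 0.001, -0.002, -0.003, 0.0, -0.0], 'effort': [0.128, -54.842, 46.53, 0.023, 0.17, 0.003], 'eef_pos': [0.423, 0.03, 0.151], 'orientation': [1.0, 0.023, -0.0, -0.017], 'ft_force': [-0.403, -0.416, 0.738], 'torque': [-0.06, 0.001, 0.004], 'finger_force': 0.0, 'gripper_width': 0.997}
([0.0023, -0.0434, 0.0523], [-0.034, 0.001, 0.046])
```

```bash
python3 - <<'E'
from h import *
from plant import *
o=get_obs();print(go(o,[.423,.075,.15],np.pi/2))
E
```

```text
([0.0023, -0.0451, 0.0023], [-0.027, -0.026, -1.524])
```

Emit:
apply_moves(steps=[[1,0.002,-0.045,0.0,-0.027,-0.026,-1.524],[1,0.002,-0.045,0.0,-0.027,-0.026,-1.524],[1,0.002,-0.045,0.0,-0.027,-0.026,-1.524],[1,0.002,-0.045,0.0,-0.027,-0.026,-1.524],[1,0.002,-0.045,0.0,-0.027,-0.026,-1.524],[1,0.002,-0.045,0.0,-0.027,-0.026,-1.524],[1,0.002,-0.045,0.0,-0.027,-0.026,-1.524],[1,0.002,-0.045,0.0,-0.027,-0.026,-1.524],[1,0.002,-0.045,0.0,-0.027,-0.026,-1.524],[1,0.002,-0.045,0.0,-0.027,-0.026,-1.524],[1,0.002,-0.045,0.0,-0.027,-0.026,-1.524],[1,0.002,-0.045,0.0,-0.027,-0.026,-1.524]])

```text
time: 2.92
eef_pos: [0.4226, 0.0751, 0.1522]
orientation: [0.713, 0.701, -0.0, -0.0]
ft_force: [0.1, 0.2, 0.5]
gripper_width: 0.998
finger_force: 0.0
```

```bash
python3 - <<'E'
from h import *
from plant import *
o=get_obs();print(go(o,[.423,.075,.018],np.pi/2),o["qpos"].round(3));look()
E
```

```text
([-0.0002, 0.0005, 0.1342], [-0.001, -0.0, -0.018]) [ 0.176  0.102 -0.37   1.1    0.     1.765]
top cup [208, 226, 20, 18, 298] [0.491 0.313 0.035]
top cup [235, 247, 17, 19, 255] [0.426 0.239 0.035]
```

Emit:
apply_moves(steps=[[1,0,0,0.04,0,0,-0.018],[1,0,0,0.08,0,0,-0.018],[1,0,0,0.115,0,0,-0.018],[1,0,0,0.134,0,0,-0.018],[1,0,0,0.134,0,0,-0.018],[-1,0,0,0.134,0,0,-0.018],[-1,0,0,0.134,0,0,-0.018],[-1,0,0,0.134,0,0,-0.018],[-1,0,0,0.134,0,0,-0.018],[-1,0,0,0.134,0,0,-0.018],[-1,0,0,0.134,0,0,-0.018],[-1,0,0,0.134,0,0,-0.018]], grip_force=30)

```text
time: 3.97
eef_pos: [0.4236, 0.0759, 0.0198]
orientation: [0.709, 0.705, 0.001, 0.0]
ft_force: [-2.6, -1.3, 7.8]
gripper_width: 0.657
finger_force: 30.1
```

Emit:
apply_moves(steps=[[-1,0,0,-0.03,0,0,0],[-1,0,0,-0.065,0,0,0],[-1,-0.02,0,-0.09,0,0,0],[-1,-0.05,-0.005,-0.09,0,0,0],[-1,-0.085,-0.01,-0.09,0,0,0],[-1,-0.12,-0.015,-0.09,0,0,0],[-1,-0.155,-0.02,-0.09,0,0,0],[-1,-0.185,-0.024,-0.09,0,0,0],[-1,-0.206,-0.024,-0.09,0,0,0],[-1,-0.206,-0.024,-0.06,0,0,0],[-1,-0.206,-0.024,-0.035,0,0,0],[-1,-0.206,-0.024,-0.02,0,0,0]])

```text
time: 4.97
eef_pos: [0.3972, -0.1308, 0.0374]
orientation: [0.71, 0.705, -0.0, -0.0]
ft_force: [-0.9, 0.4, -2.1]
gripper_width: 0.654
finger_force: 32.9
```

Emit:
apply_moves(steps=[[-1,0,0,0.01,0,0,0],[-1,0,0,0.017,0,0,0],[-1,0,0,0.019,0,0,0],[-1,0,0,0.019,0,0,0],[0.7,0,0,0.019,0,0,0],[0.9,0,0,0.019,0,0,0],[1,0,0,0.019,0,0,0],[1,0,0,0.019,0,0,0],[1,0,0,-0.02,0,0,0],[1,0,0,-0.06,0,0,0],[1,0,0,-0.09,0,0,0],[1,0,0,-0.09,0,0,0]])

```text
time: 5.97
eef_pos: [0.4002, -0.1311, 0.1333]
orientation: [0.709, 0.705, 0.001, 0.003]
ft_force: [1.2, -0.5, 0.5]
gripper_width: 0.999
finger_force: 0.0
```

```bash
python3 - <<'E'
from h import *
from plant import *
look();o=get_obs();print(o["eef_pos"],go(o,[.427,.235,.12],np.pi/2))
E
```

```text
top cup [208, 226, 20, 18, 298] [0.491 0.313 0.035]
top cup [235, 247, 19, 19, 286] [0.427 0.236 0.035]
[ 0.3993601  -0.13082282  0.13073037] ([0.366, 0.0258, 0.0103], [0.004, 0.001, -0.005])
```

Emit:
apply_moves(steps=[[1,0.366,0.027,0.011,0.004,0,-0.005],[1,0.366,0.027,0.011,0.004,0,-0.005],[1,0.366,0.027,0.011,0.004,0,-0.005],[1,0.366,0.027,0.011,0.004,0,-0.005],[1,0.366,0.027,0.011,0.004,0,-0.005],[1,0.366,0.027,0.011,0.004,0,-0.005],[1,0.366,0.027,0.011,0.004,0,-0.005],[1,0.366,0.027,0.011,0.004,0,-0.005],[1,0.366,0.027,0.011,0.004,0,-0.005],[1,0.366,0.027,0.011,0.004,0,-0.005],[1,0.366,0.027,0.011,0.004,0,-0.005],[1,0.366,0.027,0.011,0.004,0,-0.005]])

```text
time: 7.02
eef_pos: [0.4256, 0.2351, 0.1162]
orientation: [0.707, 0.707, -0.003, -0.002]
ft_force: [0.2, 0.5, 0.4]
gripper_width: 1.001
finger_force: 0.0
```

```bash
python3 - <<'E'
from h import *
from plant import *
look();o=get_obs();print(o["eef_pos"],go(o,[.427,.235,.019],np.pi/2))
E
```

```text
top cup [362, 253, 20, 21, 324] [ 0.398 -0.133  0.035]
[0.42577391 0.23471211 0.1163949 ] ([0.0003, 0.0018, 0.0974], [-0.006, 0.0, -0.0])
```

Emit:
apply_moves(steps=[[1,0,0.002,0.04,0,0,0],[1,0,0.002,0.075,0,0,0],[1,0,0.002,0.097,0,0,0],[1,0,0.002,0.097,0,0,0],[1,0,0.002,0.097,0,0,0],[-1,0,0.002,0.097,0,0,0],[-1,0,0.002,0.097,0,0,0],[-1,0,0.002,0.097,0,0,0],[-1,0,0.002,0.097,0,0,0],[-1,0,0.002,0.097,0,0,0],[-1,0,0.002,0.097,0,0,0],[-1,0,0.002,0.097,0,0,0]])

```text
time: 8.07
eef_pos: [0.4289, 0.2361, 0.0219]
orientation: [0.707, 0.707, -0.0, -0.001]
ft_force: [-2.2, -4.2, 17.2]
gripper_width: 0.672
finger_force: 28.4
```

Emit:
apply_moves(steps=[[-1,0,0,-0.03,0,0,0],[-1,0,0,-0.065,0,0,0],[-1,-0.02,0.0,-0.09,0,0,0],[-1,-0.06,0.01,-0.09,0,0,0],[-1,-0.1,0.02,-0.09,0,0,0],[-1,-0.14,0.03,-0.09,0,0,0],[-1,-0.18,0.04,-0.09,0,0,0],[-1,-0.22,0.05,-0.09,0,0,0],[-1,-0.26,0.06,-0.09,0,0,0],[-1,-0.3,0.07,-0.09,0,0,0],[-1,-0.34,0.071,-0.09,0,0,0],[-1,-0.38,0.071,-0.09,0,0,0]])

```text
time: 9.07
eef_pos: [0.4997, -0.1466, 0.1105]
orientation: [0.707, 0.707, -0.001, -0.001]
ft_force: [0.7, -0.1, -1.4]
gripper_width: 0.671
finger_force: 32.7
```

```bash
python3 - <<'E'
from h import *
from plant import *
look();o=get_obs();print(o["eef_pos"],o["gripper_width"],go(o,[.5,-.2,.024],np.pi/2))
E
```

```text
top cup [208, 226, 20, 18, 298] [0.491 0.313 0.035]
[ 0.49935935 -0.15271869  0.11054976] 0.6652627020663342 ([-0.047, 0.0011, 0.0867], [-0.003, 0.003, -0.004])
```

Emit:
apply_moves(steps=[[-1,-0.03,0,0.02,0,0,0],[-1,-0.047,0,0.045,0,0,0],[-1,-0.047,0,0.07,0,0,0],[-1,-0.047,0,0.08,0,0,0],[-1,-0.047,0,0.086,0,0,0],[-1,-0.047,0,0.086,0,0,0],[0.7,-0.047,0,0.086,0,0,0],[0.9,-0.047,0,0.086,0,0,0],[1,-0.047,0,0.086,0,0,0],[1,-0.047,0,0.05,0,0,0],[1,-0.047,0,0.01,0,0,0],[1,-0.047,0,-0.01,0,0,0]])

```text
time: 10.12
eef_pos: [0.5005, -0.1915, 0.1239]
orientation: [0.707, 0.707, -0.001, -0.0]
ft_force: [1.3, -0.1, 1.4]
gripper_width: 1.004
finger_force: 0.0
```

```bash
python3 - <<'E'
from h import *
from plant import *
o=get_obs();print(o["eef_pos"],o["gripper_width"],go(o,[.49,.311,.12],np.pi/2))
E
```

```text
[ 0.50045667 -0.19149178  0.12385651] 1.0036869082276854 ([0.5025, -0.0102, 0.0033], [-0.002, 0.001, 0.0])
```

Emit:
apply_moves(steps=[[1,0.5,-0.01,-0.01,0,0,0],[1,0.5,-0.01,-0.01,0,0,0],[1,0.5,-0.01,-0.01,0,0,0],[1,0.5,-0.01,-0.01,0,0,0],[1,0.5,-0.01,-0.01,0,0,0],[1,0.5,-0.01,-0.01,0,0,0],[1,0.5,-0.01,-0.01,0,0,0],[1,0.5,-0.01,-0.01,0,0,0],[1,0.5,-0.01,-0.01,0,0,0],[1,0.5,-0.01,-0.01,0,0,0],[1,0.5,-0.01,-0.01,0,0,0],[1,0.5,-0.01,-0.01,0,0,0]])

```text
time: 11.12
eef_pos: [0.4887, 0.311, 0.1304]
orientation: [0.707, 0.707, -0.001, -0.002]
ft_force: [1.2, 0.6, -0.1]
gripper_width: 0.997
finger_force: 0.0
```

```bash
python3 - <<'E'
from h import *
from plant import *
look();o=get_obs();print(o["eef_pos"],o["gripper_width"],go(o,[.49,.311,.024],np.pi/2))
E
```

```text
top cup [381, 218, 21, 20, 326] [ 0.5   -0.193  0.035]
top cup [216, 226, 12, 13, 77] [0.501 0.298 0.035]
top cup [362, 253, 20, 21, 325] [ 0.398 -0.133  0.035]
[0.48824825 0.31740749 0.13025232] 0.9973839296603303 ([-0.0068, 0.0022, 0.1062], [-0.004, -0.004, 0.004])
```

Emit:
apply_moves(steps=[[1,-0.004,0.002,0.04,0,0,0],[1,-0.004,0.002,0.075,0,0,0],[1,-0.004,0.002,0.105,0,0,0],[1,-0.004,0.002,0.105,0,0,0],[1,-0.004,0.002,0.105,0,0,0],[-1,-0.004,0.002,0.105,0,0,0],[-1,-0.004,0.002,0.105,0,0,0],[-1,-0.004,0.002,0.105,0,0,0],[-1,-0.004,0.002,0.105,0,0,0],[-1,-0.004,0.002,0.105,0,0,0],[-1,-0.004,0.002,0.105,0,0,0],[-1,-0.004,0.002,0.105,0,0,0]])

```text
time: 12.17
eef_pos: [0.492, 0.3053, 0.027]
orientation: [0.707, 0.707, 0.0, -0.002]
ft_force: [-3.0, -1.7, 13.6]
gripper_width: 0.647
finger_force: 29.2
```

Emit:
apply_moves(steps=[[-1,0,0,-0.03,0,0,0],[-1,0,0,-0.065,0,0,0],[-1,-0.02,0.0,-0.09,0,0,0],[-1,-0.06,-0.01,-0.1,0,0,0],[-1,-0.1,-0.02,-0.1,0,0,0],[-1,-0.14,-0.03,-0.1,0,0,0],[-1,-0.18,-0.04,-0.1,0,0,0],[-1,-0.22,-0.05,-0.1,0,0,0],[-1,-0.26,-0.06,-0.1,0,0,0],[-1,-0.3,-0.07,-0.1,0,0,0],[-1,-0.34,-0.08,-0.1,0,0,0],[-1,-0.38,-0.09,-0.1,0,0,0]])

```text
time: 13.17
eef_pos: [0.4009, -0.0773, 0.1263]
orientation: [0.707, 0.707, -0.001, -0.001]
ft_force: [1.2, 0.5, -1.5]
gripper_width: 0.643
finger_force: 32.7
```

```bash
python3 - <<'E'
from h import *
from plant import *
look();o=get_obs();print(o["eef_pos"],o["gripper_width"],go(o,[.4,-.27,.026],np.pi/2))
E
```

```text
[ 0.39921008 -0.08349116  0.12626497] 0.6446716665199569 ([-0.1862, 0.0021, 0.1008], [-0.004, 0.003, -0.005])
```

Emit:
apply_moves(steps=[[-1,-0.04,0,0,0,0,0],[-1,-0.08,0,0,0,0,0],[-1,-0.12,0,0,0,0,0],[-1,-0.16,0,0,0,0,0],[-1,-0.184,0,0,0,0,0],[-1,-0.184,0,0.03,0,0,0],[-1,-0.184,0,0.06,0,0,0],[-1,-0.184,0,0.08,0,0,0],[-1,-0.184,0,0.09,0,0,0],[-1,-0.184,0,0.096,0,0,0],[-1,-0.184,0,0.098,0,0,0],[-1,-0.184,0,0.098,0,0,0]])

```text
time: 14.22
eef_pos: [0.4009, -0.2599, 0.0285]
orientation: [0.707, 0.707, -0.002, -0.001]
ft_force: [-0.3, 0.3, -0.8]
gripper_width: 0.647
finger_force: 32.9
```

Emit:
apply_moves(steps=[[0.7,0,0,0,0,0,0],[0.9,0,0,0,0,0,0],[1,0,0,0,0,0,0],[1,0,0,-0.04,0,0,0],[1,0,0,-0.08,0,0,0],[1,0,0,-0.12,0,0,0],[1,0.03,0.02,-0.16,0,0,0],[1,0.06,0.04,-0.2,0,0,0],[1,0.1,0.06,-0.24,0,0,0],[1,0.14,0.08,-0.25,0,0,0],[1,0.18,0.1,-0.25,0,0,0],[1,0.2,0.12,-0.25,0,0,0]])

```text
time: 15.22
eef_pos: [0.5066, -0.0818, 0.2747]
orientation: [0.707, 0.707, -0.001, -0.001]
ft_force: [0.7, -1.0, 0.3]
gripper_width: 1.001
finger_force: 0.0
```

```bash
python3 - <<'E'
from h import *
from plant import *
look();o=get_obs();print(o["eef_pos"],o["gripper_width"],o["qpos"].round(3))
E
```

```text
top cup [412, 251, 13, 21, 195] [ 0.401 -0.266  0.035]
[ 0.50992862 -0.07656293  0.27429168] 1.0009655122723327 [-0.15   0.245  0.115  1.442  0.002  1.417]
```

```bash
python3 - <<'E'
from h import *
from plant import *
o=get_obs();c=capture("wrist");cv2.imwrite("pics/w2.png",c["pixels"][...,::-1]);pickle.dump((o,c),open("w2.pkl","wb"));print(o["eef_pos"])
E
```

```text
[ 0.50992862 -0.07656293  0.27429168]
```

View pics/w2.png

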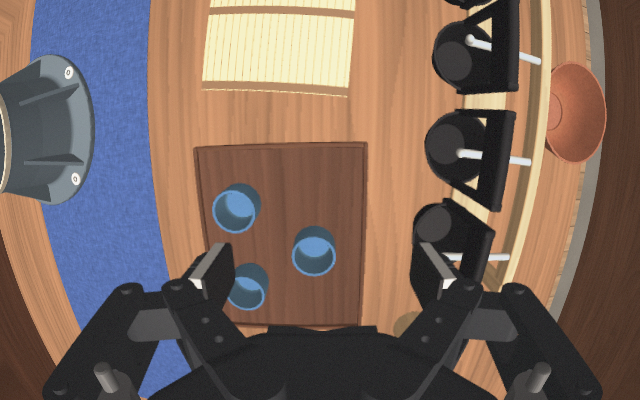

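The wrist view shows all three cups upright in the tray. The top edge of the third bowl's bar runs from about (515,111) to (502,211), and the second bowl's bar ends near (518,91).

```bash
python3 - <<'E'
from h import *
o,c=pickle.load(open("w2.pkl","rb"))
for p in[(515,111),(502,211),(518,91),(495,233)]:print(p,wray(o,c,p,.191).round(4))
cv2.imwrite("pics/w2c.png",cv2.resize(c["pixels"][60:290,400:560],None,fx=2.6,fy=2.6,interpolation=cv2.INTER_CUBIC)[...,::-1])
E
```

```text
(515, 111) [0.6679 0.0035 0.191 ]
(502, 211) [ 0.6652 -0.0827  0.191 ]
(518, 91) [0.6705 0.0206 0.191 ]
(495, 233) [ 0.6618 -0.1031  0.191 ]
```

View pics/w2c.png

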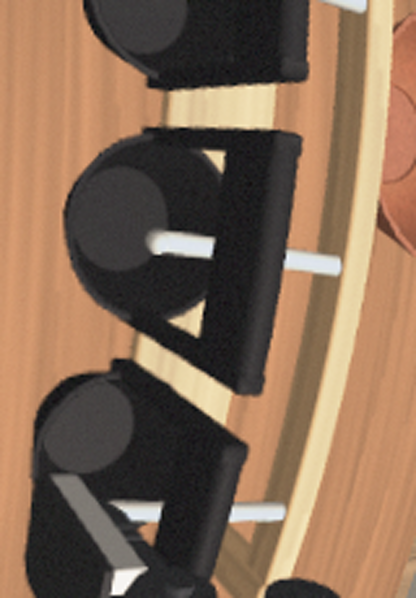

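```bash
python3 - <<'E'
from h import *
from plant import *
o=get_obs();print(o["eef_pos"],go(o,[.653,-.147,.25],np.pi/2-.07))
E
```

```text
[ 0.50842365 -0.07927085  0.27324901] ([-0.0685, 0.1443, 0.0228], [-0.003, -0.001, 0.075])
```

Emit:
apply_moves(steps=[[0.2,-0.02,0.04,0.022,0,0,0.075],[0.1,-0.04,0.08,0.022,0,0,0.075],[-0.05,-0.06,0.115,0.022,0,0,0.075],[-0.05,-0.067,0.135,0.022,0,0,0.075],[-0.05,-0.067,0.144,0.022,0,0,0.075],[-0.05,-0.067,0.144,0.022,0,0,0.075],[-0.05,-0.067,0.144,0.022,0,0,0.075],[-0.05,-0.067,0.144,0.022,0,0,0.075]], grip_force=20)

```text
time: 15.98
eef_pos: [0.6491, -0.1505, 0.2498]
orientation: [0.733, 0.68, -0.002, -0.002]
ft_force: [-1.0, -0.0, -0.2]
gripper_width: 0.474
finger_force: 0.0
```

```bash
python3 - <<'E'
from h import *
from plant import *
o=get_obs();c=capture("wrist");pickle.dump((o,c),open("w3.pkl","wb"))
print(o["eef_pos"],o["gripper_width"],go(o,[.653,-.147,.167],np.pi/2-.07))
cv2.imwrite("pics/w3.png",c["pixels"][...,::-1])
E
```

```text
[ 0.64905662 -0.15054634  0.24976224] 0.473553839357612 ([0.0038, 0.0041, 0.0827], [-0.005, 0.0, -0.005])
```

View pics/w3.png

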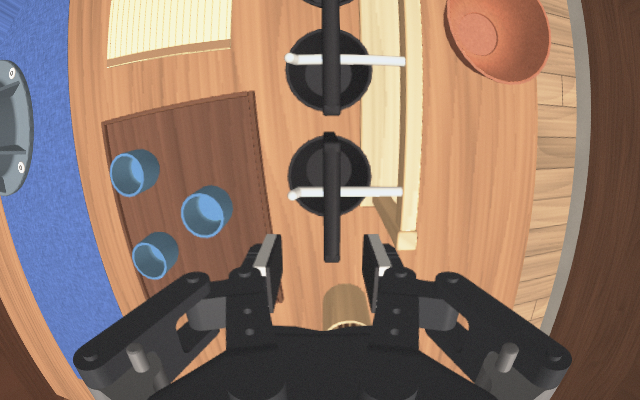

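The wrist view shows the fourth bowl's bar at column 331, rows 133–262, and the third bowl's bar at column 331, ending near row 112. Both lie squarely between the fingers.

```bash
python3 - <<'E'
from h import *
o,c=pickle.load(open("w3.pkl","rb"))
for p in[(329,134),(331.5,261),(331,114),(322,263),(339,263),(331,5)]:print(p,wray(o,c,p,.191).round(4))
E
```

```text
(329, 134) [ 0.6566 -0.096   0.191 ]
(331.5, 261) [ 0.6522 -0.1865  0.191 ]
(331, 114) [ 0.6588 -0.0832  0.191 ]
(322, 263) [ 0.6452 -0.1877  0.191 ]
(339, 263) [ 0.6575 -0.1886  0.191 ]
(331, 5) [ 0.6644 -0.0097  0.191 ]
```

Emit:
apply_moves(steps=[[-0.05,0.007,0.005,0,0,0,0],[-0.05,0.007,0.005,0.02,0,0,0],[-0.05,0.007,0.005,0.045,0,0,0],[-0.05,0.007,0.005,0.065,0,0,0],[-0.05,0.007,0.005,0.077,0,0,0],[-0.05,0.007,0.005,0.082,0,0,0],[-0.05,0.007,0.005,0.082,0,0,0],[-0.05,0.007,0.005,0.082,0,0,0]])

```text
time: 16.7
eef_pos: [0.6549, -0.1436, 0.1684]
orientation: [0.733, 0.68, -0.002, -0.002]
ft_force: [0.2, -0.0, 0.1]
gripper_width: 0.474
finger_force: 0.0
```

Emit:
apply_moves(steps=[[-0.4,0,0,0,0,0,0],[-0.6,0,0,0,0,0,0],[-0.7,0,0,0,0,0,0],[-1,0,0,0,0,0,0],[-1,0,0,0,0,0,0],[-1,0,0,0,0,0,0],[-1,0,0,0,0,0,0]])

```text
time: 17.28
eef_pos: [0.6551, -0.144, 0.168]
orientation: [0.733, 0.68, -0.001, -0.001]
ft_force: [-0.4, 0.2, 5.0]
gripper_width: 0.138
finger_force: 20.4
```

Emit:
apply_moves(steps=[[-1,0,0,-0.005,0,0,0],[-1,0,0,-0.012,0,0,0],[-1,0,0,-0.02,0,0,0],[-1,0,0,-0.028,0,0,0],[-1,0,0,-0.03,0,0,0],[-1,0,0,-0.03,0,0,0]])

```text
time: 17.78
eef_pos: [0.6553, -0.144, 0.1983]
orientation: [0.733, 0.68, -0.001, -0.001]
ft_force: [0.2, -0.6, -3.1]
gripper_width: 0.134
finger_force: 19.7
```

Emit:
apply_moves(steps=[[-1,-0.001,-0.015,0,0,0,0],[-1,-0.003,-0.04,0,0,0,0],[-1,-0.005,-0.07,0,0,0,0],[-1,-0.007,-0.1,-0.005,0,0,0],[-1,0.02,-0.125,-0.015,0,0,0],[-1,0.05,-0.15,-0.02,0,0,0],[-1,0.08,-0.175,-0.02,0,0,0],[-1,0.11,-0.2,-0.02,0,0,0],[-1,0.14,-0.225,-0.02,0,0,0],[-1,0.17,-0.25,-0.02,0,0,0],[-1,0.192,-0.264,-0.02,0,0,0],[-1,0.2,-0.269,-0.02,0,0,0]])

```text
time: 18.78
eef_pos: [0.3997, 0.0779, 0.2189]
orientation: [0.732, 0.681, -0.002, -0.002]
ft_force: [0.6, -0.5, -3.1]
gripper_width: 0.135
finger_force: 19.9
```

Emit:
apply_moves(steps=[[-1,0,0,0,0,0,0],[-1,0,0,0.01,0,0,0],[-1,0,0,0.025,0,0,0],[-1,0,0,0.045,0,0,0],[-1,0,0,0.065,0,0,0],[-1,0,0,0.078,0,0,0],[-1,0,0,0.085,0,0,0],[-1,0,0,0.087,0,0,0],[-1,0,0,0.087,0,0,0],[-1,0,0,0.087,0,0,0]])

```text
time: 19.62
eef_pos: [0.4019, 0.0755, 0.1324]
orientation: [0.733, 0.68, -0.002, -0.002]
ft_force: [-0.8, 0.0, -2.5]
gripper_width: 0.137
finger_force: 19.9
```

```bash
python3 - <<'E'
from h import *
from plant import *
look();o=get_obs();print(o["eef_pos"],o["ft_force"])
E
```

```text
top cup [381, 218, 21, 20, 326] [ 0.5   -0.193  0.035]
top cup [404, 251, 21, 21, 333] [ 0.401 -0.256  0.035]
top cup [362, 253, 20, 21, 324] [ 0.398 -0.133  0.035]
[0.40194714 0.07557213 0.13247586] [ 0.70307274 -0.49619601 -2.25985817]
```

Emit:
apply_moves(steps=[[-1,0,0,0.003,0,0,0],[-1,0,0,0.005,0,0,0],[-1,0,0,0.007,0,0,0],[-1,0,0,0.008,0,0,0],[-1,0,0,0.009,0,0,0],[-1,0,0,0.0095,0,0,0],[-1,0,0,0.0095,0,0,0]])

```text
time: 20.25
eef_pos: [0.4015, 0.0757, 0.1227]
orientation: [0.733, 0.68, -0.002, -0.002]
ft_force: [-2.4, -0.8, 7.7]
gripper_width: 0.135
finger_force: 21.6
```

Emit:
apply_moves(steps=[[-0.6,0,0,0,0,0,0],[-0.4,0,0,0,0,0,0],[-0.2,0,0,0,0,0,0],[-0.05,0,0,0,0,0,0],[-0.05,0,0,-0.02,0,0,0],[-0.05,0,0,-0.05,0,0,0],[-0.05,0,0,-0.09,0,0,0],[-0.05,0,0,-0.13,0,0,0],[-0.05,0,0,-0.14,0,0,0]])

```text
time: 21.0
eef_pos: [0.4034, 0.0759, 0.2675]
orientation: [0.733, 0.68, 0.001, -0.0]
ft_force: [0.8, -0.1, 1.0]
gripper_width: 0.475
finger_force: 0.0
```

```bash
python3 - <<'E'
from h import *
from plant import *
o=get_obs();print(o["eef_pos"],o["ft_force"],go(o,[.660,-.0405,.25],np.pi/2-.07))
E
```

```text
[0.40339432 0.07590159 0.2674522 ] [ 0.84705459 -0.05326654  1.00863441] ([-0.0969, 0.2646, 0.0174], [0.001, -0.002, -0.005])
```

Emit:
apply_moves(steps=[[-0.05,-0.02,0.04,0,0,0,-0.005],[-0.05,-0.035,0.08,0,0,0,-0.005],[-0.05,-0.05,0.12,0,0,0,-0.005],[-0.05,-0.065,0.16,0,0,0,-0.005],[-0.05,-0.08,0.2,0.01,0,0,-0.005],[-0.05,-0.09,0.235,0.015,0,0,-0.005],[-0.05,-0.096,0.255,0.017,0,0,-0.005],[-0.05,-0.096,0.265,0.017,0,0,-0.005],[-0.05,-0.096,0.265,0.017,0,0,-0.005],[-0.05,-0.096,0.265,0.017,0,0,-0.005],[-0.05,-0.096,0.265,0.017,0,0,-0.005]])

```text
time: 21.92
eef_pos: [0.6585, -0.0397, 0.244]
orientation: [0.731, 0.682, -0.002, -0.002]
ft_force: [-0.7, -0.2, 0.8]
gripper_width: 0.479
finger_force: 0.0
```

```bash
cat >> h.py <<'E'
def bar(o,c):
    """centre of the bar below the fingers: column profile of black, rows 130-260, at z=.191"""
    g=cv2.cvtColor(c["pixels"],cv2.COLOR_RGB2HSV)[...,2]; P=[]
    for v in range(225,262,3):
        xs=np.nonzero(g[v,300:362]<70)[0]+300
        if 8<len(xs)<24:P.append(wray(o,c,(xs.mean(),v),.191))
    P=np.array(P);return P.round(4)
E
python3 - <<'E'
from h import *
from plant import *
look()
o=get_obs();c=capture("wrist");pickle.dump((o,c),open("w4.pkl","wb"));print(o["eef_pos"]);print(bar(o,c)[::3])
o3,c3=pickle.load(open("w3.pkl","rb"));print(bar(o3,c3)[::3])
cv2.imwrite("pics/w4.png",c["pixels"][...,::-1])
E
```

```text
top cup [390, 218, 12, 20, 184] [ 0.499 -0.204  0.035]
top cup [404, 251, 21, 21, 333] [ 0.401 -0.256  0.035]
[ 0.65835658 -0.03960294  0.24435356]
[[ 0.6616 -0.0453  0.191 ]
 [ 0.6612 -0.0519  0.191 ]
 [ 0.6605 -0.0586  0.191 ]
 [ 0.6599 -0.0655  0.191 ]
 [ 0.6591 -0.0726  0.191 ]]
[[ 0.6531 -0.1584  0.191 ]
 [ 0.6526 -0.1651  0.191 ]
 [ 0.6517 -0.172   0.191 ]
 [ 0.6512 -0.1791  0.191 ]
 [ 0.6522 -0.1865  0.191 ]]
```

View pics/w4.png

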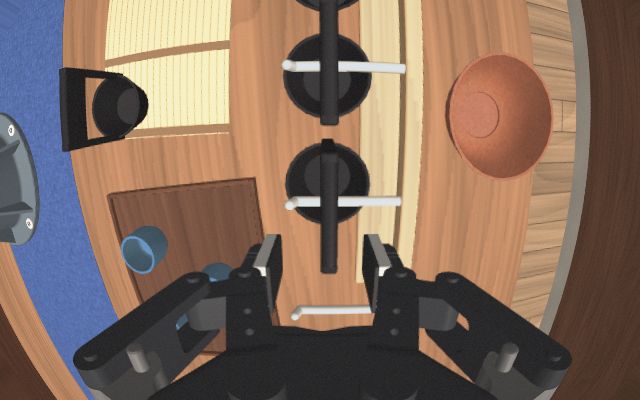

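Emit:
apply_moves(steps=[[-0.05,0,0.003,0,0,0,0],[-0.05,0,0.003,0.02,0,0,0],[-0.05,0,0.003,0.045,0,0,0],[-0.05,0,0.003,0.065,0,0,0],[-0.05,0,0.003,0.073,0,0,0],[-0.05,0,0.003,0.076,0,0,0],[-0.05,0,0.003,0.076,0,0,0],[-0.05,0,0.003,0.076,0,0,0]])

```text
time: 22.68
eef_pos: [0.662, -0.0401, 0.1692]
orientation: [0.731, 0.682, -0.001, -0.001]
ft_force: [0.7, 0.3, 0.3]
gripper_width: 0.477
finger_force: 0.0
```

Emit:
apply_moves(steps=[[-0.4,0,0,0,0,0,0],[-0.6,0,0,0,0,0,0],[-0.7,0,0,0,0,0,0],[-1,0,0,0,0,0,0],[-1,0,0,0,0,0,0],[-1,0,0,0,0,0,0],[-1,0,0,0,0,0,0]])

```text
time: 23.27
eef_pos: [0.6618, -0.0401, 0.1684]
orientation: [0.731, 0.682, -0.001, -0.002]
ft_force: [-0.5, -0.3, 5.2]
gripper_width: 0.135
finger_force: 20.4
```

Emit:
apply_moves(steps=[[-1,0,0,-0.005,0,0,0],[-1,0,0,-0.012,0,0,0],[-1,0,0,-0.02,0,0,0],[-1,0,0,-0.028,0,0,0],[-1,0,0,-0.03,0,0,0],[-1,0,0,-0.03,0,0,0]])

```text
time: 23.77
eef_pos: [0.6622, -0.0402, 0.1988]
orientation: [0.731, 0.682, -0.001, -0.001]
ft_force: [-0.3, 0.1, -2.3]
gripper_width: 0.137
finger_force: 19.7
```

Emit:
apply_moves(steps=[[-1,-0.001,-0.015,0,0,0,0],[-1,-0.003,-0.04,0,0,0,0],[-1,-0.005,-0.075,0,0,0,0],[-1,-0.007,-0.11,-0.005,0,0,0],[-1,0.02,-0.125,-0.015,0,0,0],[-1,0.06,-0.125,-0.02,0,0,0],[-1,0.1,-0.125,-0.02,0,0,0],[-1,0.14,-0.13,-0.02,0,0,0],[-1,0.175,-0.14,-0.02,0,0,0],[-1,0.21,-0.155,-0.02,0,0,0],[-1,0.24,-0.18,-0.02,0,0,0],[-1,0.254,-0.21,-0.02,0,0,0]])

```text
time: 24.77
eef_pos: [0.4695, 0.2309, 0.2181]
orientation: [0.731, 0.682, -0.002, -0.002]
ft_force: [1.0, 1.0, -1.9]
gripper_width: 0.136
finger_force: 20.0
```

Emit:
apply_moves(steps=[[-1,0,-0.03,0,0,0,0],[-1,0,-0.05,0,0,0,0],[-1,0,-0.057,0,0,0,0],[-1,0,-0.057,0.01,0,0,0],[-1,0,-0.057,0.025,0,0,0],[-1,0,-0.057,0.045,0,0,0],[-1,0,-0.057,0.065,0,0,0],[-1,0,-0.057,0.08,0,0,0],[-1,0,-0.057,0.087,0,0,0],[-1,0,-0.057,0.087,0,0,0],[-1,0,-0.057,0.087,0,0,0]])

```text
time: 25.68
eef_pos: [0.4132, 0.2318, 0.1322]
orientation: [0.732, 0.682, -0.002, -0.002]
ft_force: [-0.9, 0.2, -2.1]
gripper_width: 0.134
finger_force: 20.0
```

```bash
python3 - <<'E'
from h import *
from plant import *
look();o=get_obs();print(o["eef_pos"],o["ft_force"])
E
```

```text
top cup [381, 218, 21, 20, 326] [ 0.5   -0.193  0.035]
top cup [404, 251, 21, 21, 332] [ 0.401 -0.256  0.035]
top cup [362, 253, 20, 21, 324] [ 0.398 -0.133  0.035]
[0.41341578 0.23198882 0.13273935] [ 0.39868291 -0.02237657 -2.31273266]
```

Emit:
apply_moves(steps=[[-1,0,0,0.003,0,0,0],[-1,0,0,0.005,0,0,0],[-1,0,0,0.007,0,0,0],[-1,0,0,0.008,0,0,0],[-1,0,0,0.009,0,0,0],[-1,0,0,0.0095,0,0,0],[-1,0,0,0.0095,0,0,0]])

```text
time: 26.32
eef_pos: [0.4129, 0.232, 0.1232]
orientation: [0.731, 0.682, -0.001, -0.002]
ft_force: [-1.2, -1.6, 4.6]
gripper_width: 0.135
finger_force: 21.2
```

Emit:
apply_moves(steps=[[-0.6,0,0,0,0,0,0],[-0.4,0,0,0,0,0,0],[-0.2,0,0,0,0,0,0],[-0.05,0,0,0,0,0,0],[-0.05,0,0,-0.02,0,0,0],[-0.05,0,0,-0.05,0,0,0],[-0.05,0,0,-0.09,0,0,0],[-0.05,0,0,-0.13,0,0,0],[-0.05,0,0,-0.14,0,0,0]])

```text
time: 27.07
eef_pos: [0.4147, 0.2326, 0.2683]
orientation: [0.731, 0.682, 0.001, -0.001]
ft_force: [1.6, 0.3, 0.8]
gripper_width: 0.472
finger_force: 0.0
```

```bash
python3 - <<'E'
from h import *
from plant import *
o=get_obs();print(o["eef_pos"],o["ft_force"],go(o,[.675,.166,.245],np.pi/2-.07))
E
```

```text
[0.41471387 0.23259985 0.26826616] [1.58473404 0.31634508 0.77900496] ([-0.0483, 0.2643, 0.0231], [0.0, -0.004, 0.0])
```

Emit:
apply_moves(steps=[[-0.05,-0.01,0.04,0,0,0,0],[-0.05,-0.018,0.08,0,0,0,0],[-0.05,-0.025,0.12,0,0,0,0],[-0.05,-0.032,0.16,0,0,0,0],[-0.05,-0.04,0.2,0.01,0,0,0],[-0.05,-0.045,0.235,0.015,0,0,0],[-0.05,-0.048,0.255,0.02,0,0,0],[-0.05,-0.048,0.265,0.02,0,0,0],[-0.05,-0.048,0.265,0.02,0,0,0],[-0.05,-0.048,0.265,0.02,0,0,0],[-0.05,-0.048,0.265,0.02,0,0,0]])

```text
time: 27.98
eef_pos: [0.6738, 0.1658, 0.2416]
orientation: [0.731, 0.682, -0.002, -0.002]
ft_force: [-0.3, 0.9, 0.4]
gripper_width: 0.475
finger_force: 0.0
```

```bash
python3 - <<'E'
from h import *
from plant import *
look()
o=get_obs();c=capture("wrist");pickle.dump((o,c),open("w5.pkl","wb"));print(o["eef_pos"],o["qpos"].round(3));print(bar(o,c)[::3])
cv2.imwrite("pics/w5.png",c["pixels"][...,::-1])
E
```

```text
top cup [381, 218, 21, 20, 326] [ 0.5   -0.193  0.035]
top cup [404, 251, 21, 21, 333] [ 0.401 -0.256  0.035]
top cup [362, 253, 20, 21, 326] [ 0.398 -0.133  0.035]
[0.67370952 0.16586356 0.24195517] [0.241 0.677 0.699 1.597 0.002 1.881]
[[0.675  0.1612 0.191 ]
 [0.6743 0.1548 0.191 ]]
```

View pics/w5.png

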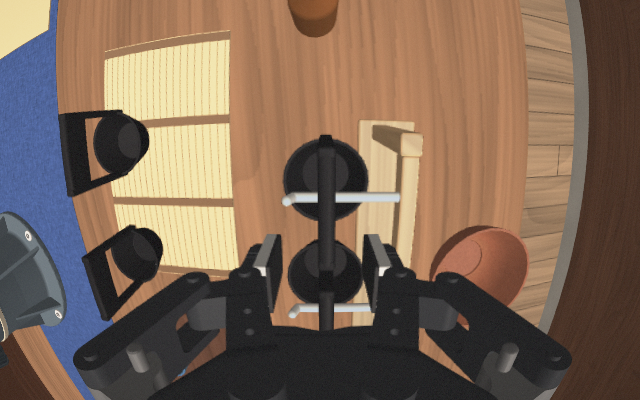

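Both placed bowls stand upright on the mat. The first bowl's bar, at column 326, is between the fingers, with its hook at row 197.

Emit:
apply_moves(steps=[[-0.05,0.002,0.001,0,0,0,0],[-0.05,0.002,0.001,0.02,0,0,0],[-0.05,0.002,0.001,0.045,0,0,0],[-0.05,0.002,0.001,0.062,0,0,0],[-0.05,0.002,0.001,0.07,0,0,0],[-0.05,0.002,0.001,0.073,0,0,0],[-0.05,0.002,0.001,0.073,0,0,0],[-0.05,0.002,0.001,0.073,0,0,0]])

```text
time: 28.75
eef_pos: [0.6754, 0.1676, 0.1696]
orientation: [0.731, 0.682, -0.001, -0.002]
ft_force: [1.4, -0.6, -0.0]
gripper_width: 0.476
finger_force: 0.0
```

Emit:
apply_moves(steps=[[-0.4,0,0,0,0,0,0],[-0.6,0,0,0,0,0,0],[-0.7,0,0,0,0,0,0],[-1,0,0,0,0,0,0],[-1,0,0,0,0,0,0],[-1,0,0,0,0,0,0],[-1,0,0,0,0,0,0]])

```text
time: 29.33
eef_pos: [0.6753, 0.1675, 0.1689]
orientation: [0.731, 0.682, -0.001, -0.002]
ft_force: [-0.6, -0.3, 5.4]
gripper_width: 0.136
finger_force: 20.4
```

Emit:
apply_moves(steps=[[-1,0,0,-0.005,0,0,0],[-1,0,0,-0.012,0,0,0],[-1,0,0,-0.02,0,0,0],[-1,0,0,-0.028,0,0,0],[-1,0,0,-0.03,0,0,0],[-1,0,0,-0.03,0,0,0]])

```text
time: 29.83
eef_pos: [0.6757, 0.1675, 0.1993]
orientation: [0.731, 0.682, -0.001, -0.002]
ft_force: [0.0, 0.1, -2.9]
gripper_width: 0.138
finger_force: 19.6
```

```bash
python3 - <<'E'
from h import *
from plant import *
o=get_obs();print(go(o,[.5096,.3019,.21],np.pi/2-.07))
t=pickle.load(open("top.pkl","rb"));print([ray(t,p,.02).round(3) for p in[(210,178)]])
E
```

```text
([0.1224, -0.1751, -0.01], [-0.004, -0.0, 0.0])
[array([0.666, 0.342, 0.02 ])]
```

Emit:
apply_moves(steps=[[-1,-0.001,-0.015,0,0,0,0],[-1,-0.003,-0.04,0,0,0,0],[-1,-0.005,-0.075,0,0,0,0],[-1,-0.003,-0.105,-0.005,0,0,0],[-1,0.02,-0.12,-0.015,0,0,0],[-1,0.05,-0.13,-0.02,0,0,0],[-1,0.085,-0.145,-0.02,0,0,0],[-1,0.11,-0.165,-0.02,0,0,0],[-1,0.122,-0.175,-0.02,0,0,0],[-1,0.122,-0.175,-0.02,0,0,0],[-1,0.122,-0.175,-0.01,0,0,0],[-1,0.122,-0.175,0.005,0,0,0]])

```text
time: 30.83
eef_pos: [0.51, 0.3013, 0.1944]
orientation: [0.731, 0.682, -0.001, -0.002]
ft_force: [0.5, -0.5, -2.7]
gripper_width: 0.136
finger_force: 19.9
```

Emit:
apply_moves(steps=[[-1,0,0,0.02,0,0,0],[-1,0,0,0.04,0,0,0],[-1,0,0,0.055,0,0,0],[-1,0,0,0.062,0,0,0],[-1,0,0,0.062,0,0,0],[-1,0,0,0.062,0,0,0]])

```text
time: 31.33
eef_pos: [0.5091, 0.3008, 0.1323]
orientation: [0.732, 0.682, -0.002, -0.002]
ft_force: [0.3, 0.0, -1.7]
gripper_width: 0.137
finger_force: 19.9
```

Emit:
apply_moves(steps=[[-1,0,0,0.003,0,0,0],[-1,0,0,0.005,0,0,0],[-1,0,0,0.007,0,0,0],[-1,0,0,0.008,0,0,0],[-1,0,0,0.009,0,0,0],[-1,0,0,0.0095,0,0,0],[-1,0,0,0.0095,0,0,0]])

```text
time: 31.92
eef_pos: [0.509, 0.3015, 0.1235]
orientation: [0.731, 0.682, -0.001, -0.002]
ft_force: [-2.0, -0.6, 5.7]
gripper_width: 0.136
finger_force: 21.2
```

Emit:
apply_moves(steps=[[-0.6,0,0,0,0,0,0],[-0.4,0,0,0,0,0,0],[-0.2,0,0,0,0,0,0],[-0.05,0,0,0,0,0,0],[-0.05,0,0,-0.02,0,0,0],[-0.05,0,0,-0.05,0,0,0],[-0.05,0,0,-0.09,0,0,0],[-0.05,0,0,-0.13,0,0,0],[-0.05,0,0,-0.14,0,0,0]])

```text
time: 32.67
eef_pos: [0.5107, 0.302, 0.2689]
orientation: [0.731, 0.682, 0.002, -0.001]
ft_force: [1.2, 0.2, -0.1]
gripper_width: 0.477
finger_force: 0.0
```

```bash
python3 - <<'E'
from h import *
from plant import *
o=get_obs();print(o["eef_pos"],o["ft_force"],go(o,[.668,.064,.245],np.pi/2-.07))
E
```

```text
[0.51065747 0.30203649 0.26888251] [ 1.16481848  0.20584614 -0.07908025] ([-0.2266, 0.1736, 0.0231], [0.0, -0.004, 0.0])
```

Emit:
apply_moves(steps=[[-0.05,-0.03,0.025,0,0,0,0],[-0.05,-0.06,0.05,0,0,0,0],[-0.05,-0.09,0.075,0,0,0,0],[-0.05,-0.12,0.1,0,0,0,0],[-0.05,-0.15,0.125,0.01,0,0,0],[-0.05,-0.18,0.15,0.015,0,0,0],[-0.05,-0.21,0.165,0.02,0,0,0],[-0.05,-0.226,0.174,0.022,0,0,0],[-0.05,-0.226,0.174,0.022,0,0,0],[-0.05,-0.226,0.174,0.022,0,0,0],[-0.05,-0.226,0.174,0.022,0,0,0]])

```text
time: 33.58
eef_pos: [0.667, 0.0642, 0.2398]
orientation: [0.731, 0.682, -0.002, -0.002]
ft_force: [0.8, 0.5, 0.3]
gripper_width: 0.472
finger_force: 0.0
```

```bash
python3 - <<'E'
from h import *
from plant import *
look()
o=get_obs();c=capture("wrist");pickle.dump((o,c),open("w6.pkl","wb"));print(o["eef_pos"]);print(bar(o,c)[::3])
cv2.imwrite("pics/w6.png",c["pixels"][...,::-1])
E
```

```text
top cup [381, 218, 20, 20, 325] [ 0.5   -0.193  0.035]
top cup [404, 251, 21, 21, 332] [ 0.401 -0.256  0.035]
top cup [362, 253, 20, 21, 325] [ 0.398 -0.133  0.035]
[0.66699945 0.06463117 0.24006362]
[[0.6683 0.0607 0.191 ]
 [0.6679 0.0543 0.191 ]
 [0.6678 0.0477 0.191 ]
 [0.667  0.041  0.191 ]
 [0.6666 0.034  0.191 ]]
```

View pics/w6.png

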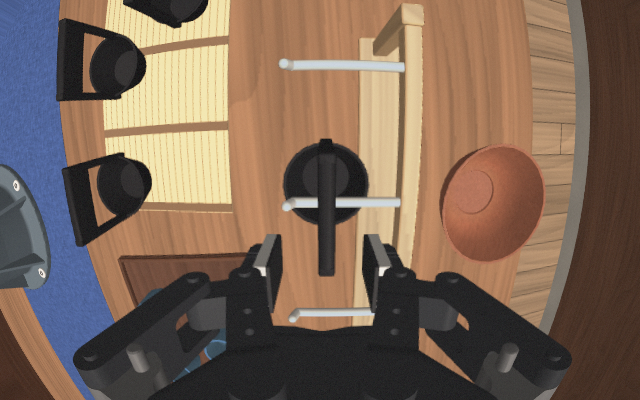

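The last bowl's bar, at column 326, rows 140–275, is centred between the fingers, with its hook at row 203.

Emit:
apply_moves(steps=[[-0.05,0,0.001,0,0,0,0],[-0.05,0,0.001,0.02,0,0,0],[-0.05,0,0.001,0.045,0,0,0],[-0.05,0,0.001,0.062,0,0,0],[-0.05,0,0.001,0.069,0,0,0],[-0.05,0,0.001,0.071,0,0,0],[-0.05,0,0.001,0.071,0,0,0],[-0.05,0,0.001,0.071,0,0,0]])

```text
time: 34.35
eef_pos: [0.6683, 0.0639, 0.1701]
orientation: [0.731, 0.682, -0.001, -0.001]
ft_force: [0.4, -0.2, 0.4]
gripper_width: 0.479
finger_force: 0.0
```

Emit:
apply_moves(steps=[[-0.4,0,0,0,0,0,0],[-0.6,0,0,0,0,0,0],[-0.7,0,0,0,0,0,0],[-1,0,0,0,0,0,0],[-1,0,0,0,0,0,0],[-1,0,0,0,0,0,0],[-1,0,0,0,0,0,0]])

```text
time: 34.93
eef_pos: [0.668, 0.0637, 0.1693]
orientation: [0.731, 0.682, -0.001, -0.002]
ft_force: [-0.5, 0.2, 6.0]
gripper_width: 0.136
finger_force: 21.0
```

Emit:
apply_moves(steps=[[-1,0,0,-0.005,0,0,0],[-1,0,0,-0.012,0,0,0],[-1,0,0,-0.02,0,0,0],[-1,0,0,-0.028,0,0,0],[-1,0,0,-0.03,0,0,0],[-1,0,0,-0.03,0,0,0]])

```text
time: 35.43
eef_pos: [0.6685, 0.0637, 0.1998]
orientation: [0.731, 0.682, -0.001, -0.001]
ft_force: [-0.5, 0.1, -2.2]
gripper_width: 0.135
finger_force: 19.9
```

```bash
python3 - <<'E'
from h import *
from plant import *
o=get_obs();print(go(o,[.4965,.1444,.21],np.pi/2-.07))
E
```

```text
([0.0685, -0.1772, -0.0095], [-0.004, -0.0, 0.0])
```

Emit:
apply_moves(steps=[[-1,-0.001,-0.015,0,0,0,0],[-1,-0.003,-0.04,0,0,0,0],[-1,-0.003,-0.07,0,0,0,0],[-1,0.005,-0.1,-0.005,0,0,0],[-1,0.03,-0.115,-0.015,0,0,0],[-1,0.055,-0.13,-0.02,0,0,0],[-1,0.0685,-0.15,-0.02,0,0,0],[-1,0.0685,-0.17,-0.02,0,0,0],[-1,0.0685,-0.177,-0.02,0,0,0],[-1,0.0685,-0.177,-0.02,0,0,0],[-1,0.0685,-0.177,-0.01,0,0,0],[-1,0.0685,-0.177,0.005,0,0,0]])

```text
time: 36.43
eef_pos: [0.4976, 0.1443, 0.1948]
orientation: [0.732, 0.682, -0.001, -0.001]
ft_force: [0.6, 0.3, -2.9]
gripper_width: 0.135
finger_force: 20.0
```

Emit:
apply_moves(steps=[[-1,0,0,0.02,0,0,0],[-1,0,0,0.04,0,0,0],[-1,0,0,0.055,0,0,0],[-1,0,0,0.062,0,0,0],[-1,0,0,0.062,0,0,0],[-1,0,0,0.062,0,0,0]])

```text
time: 36.93
eef_pos: [0.4962, 0.1441, 0.1326]
orientation: [0.732, 0.682, -0.002, -0.002]
ft_force: [-1.1, 0.3, -1.8]
gripper_width: 0.136
finger_force: 20.0
```

Emit:
apply_moves(steps=[[-1,0,0,0.003,0,0,0],[-1,0,0,0.005,0,0,0],[-1,0,0,0.007,0,0,0],[-1,0,0,0.008,0,0,0],[-1,0,0,0.009,0,0,0],[-1,0,0,0.0095,0,0,0],[-1,0,0,0.0095,0,0,0]])

```text
time: 37.52
eef_pos: [0.496, 0.1445, 0.1238]
orientation: [0.731, 0.682, -0.001, -0.002]
ft_force: [-1.2, -0.6, 5.1]
gripper_width: 0.137
finger_force: 21.1
```

Emit:
apply_moves(steps=[[-0.6,0,0,0,0,0,0],[-0.4,0,0,0,0,0,0],[-0.2,0,0,0,0,0,0],[-0.05,0,0,0,0,0,0],[-0.05,0,0,-0.02,0,0,0],[-0.05,0,0,-0.05,0,0,0],[-0.05,0,0,-0.09,0,0,0],[-0.05,0,0,-0.13,0,0,0],[-0.05,0,0,-0.16,0,0,0],[-0.05,-0.04,0,-0.18,0,0,0],[-0.05,-0.08,0,-0.18,0,0,0],[-0.05,-0.12,0,-0.18,0,0,0]])

```text
time: 38.52
eef_pos: [0.4887, 0.0238, 0.3046]
orientation: [0.731, 0.683, -0.001, -0.001]
ft_force: [1.8, 0.5, -1.0]
gripper_width: 0.479
finger_force: 0.0
```

Emit:
apply_moves(steps=[[-0.05,-0.04,0,0,0,0,0],[-0.05,-0.08,0,0,0,0,0],[-0.05,-0.12,0,0,0,0,0],[-0.05,-0.16,0,0,0,0,0],[-0.05,-0.2,0,0,0,0,0],[-0.05,-0.24,0,0,0,0,0],[-0.05,-0.28,0,0,0,0,0],[-0.05,-0.32,0,0,0,0,0],[-0.05,-0.34,0,0,0,0,0],[-0.05,-0.34,0,0,0,0,0]])

```text
time: 39.35
eef_pos: [0.4637, -0.3183, 0.3023]
orientation: [0.733, 0.681, -0.002, -0.002]
ft_force: [-1.0, 0.1, -0.5]
gripper_width: 0.475
finger_force: 0.0
```

```bash
python3 - <<'E'
from h import *
from plant import *
c=look();o=get_obs();print(o["eef_pos"])
s=capture("scene")
a=cv2.resize(c["pixels"][130:300,190:460],(800,504),interpolation=cv2.INTER_CUBIC);cv2.imwrite("pics/f1.png",a[...,::-1])
b=cv2.resize(s["pixels"][130:290,180:460],(800,457),interpolation=cv2.INTER_CUBIC);cv2.imwrite("pics/f2.png",b[...,::-1])
E
```

```text
top cup [381, 218, 21, 20, 326] [ 0.5   -0.193  0.035]
top cup [404, 251, 21, 21, 341] [ 0.401 -0.256  0.035]
top cup [362, 253, 20, 21, 324] [ 0.398 -0.133  0.035]
[ 0.46409651 -0.31636031  0.30256196]
```

View pics/f1.png

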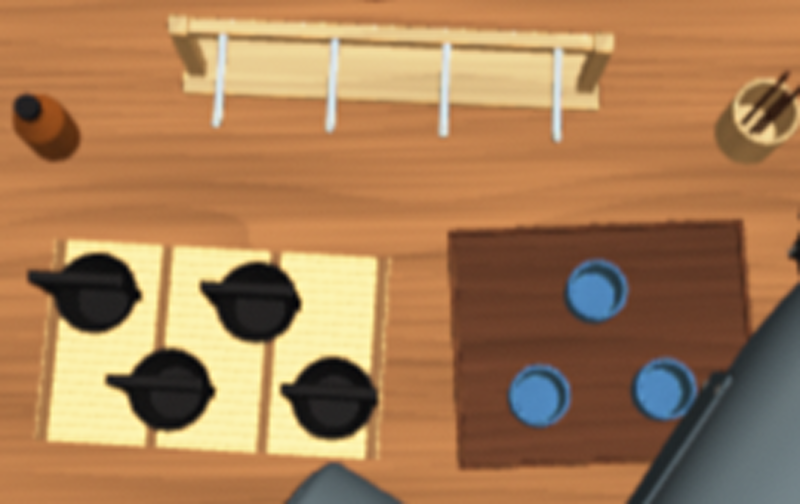

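View pics/f2.png

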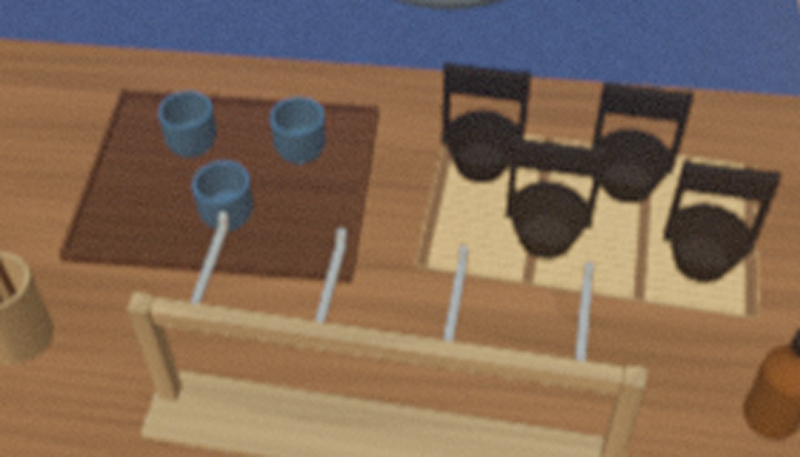

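The final views show all three cups upright in the tray and all four bowls upright within the mat outline. The bottle and pot are undisturbed, and the arm is clear.

```bash
python3 -c "from plant import *;print(close_job())"
```

```text
the job is handed in; nothing more can be done
None
```

The job is handed in: all three cups stand upright in the return tray, and after them all four bowls were lifted off their hooks and set upright, wholly on the mat, at about 20 N grip, with the sauce bottle and chopstick pot left where they were.

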